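# Turn a spoked wheel on its stand to the pumping position and brake it

## Robot

A 6-joint arm with a two-finger parallel gripper is mounted at the origin on a cart in front of the work surface, level with it; the furniture and walls round the work are solid. World frame = base frame: x ahead of the robot, y to its left, z up, the work surface at z = 0. Lengths are in m, angles in rad, forces in N, time in s.
With the tool pointing down it reaches from about 0.25 to 0.775 m from the base axis. Payload 4 kg.
Tool frame: the origin (TCP) lies at the very end of the fingers, on their centre line; the grasp point (between the pads) lies 19 mm behind it (robot.pinch_z is the distance from the TCP to the grasp point, in m); z points along the fingers, y is the line along which they close (so a half turn about z gives the same grasp; the last joint's range is limited). The gripper opens to 94 mm and grips with 3 to 60 N. Pads are 16 mm wide; open, the fingers measure 119 mm over their backs; the gripper's body (75 mm by 177 mm) begins 78 mm behind the grasp point.
Start: joints at [-0.103, 0.087, 1.371, -0, 1.684, -0.103], TCP at [0.55, -0, 0.206] pointing down, gripper open.
Joint ranges: [-3.1, 3.1], [-0.76, 2.03], [0.27, 2.55], [-1.08, 4.22], [0.17, 2.65], [-2.57, 2.57]. Speed limits (rad/s): [2.79, 2.79, 3.14, 3.14, 3.14, 3.14].

## Interface

Orientations are given as [roll, pitch, yaw] about the fixed x, y, z axes, in that order (R = Rz(yaw) Ry(pitch) Rx(roll)).
In Python, from bench import robot gives the robot as it stands.
- The arm moves only by the tool arm_command, never from a script. Its argument "targets" is one flat list of numbers, 7 for each row, row after row: the turn, a rotation vector about the tool's x, y, z in degrees, then the shift along the tool's x, y, z in mm, then the closure, from -1 (fully open) to 1 (shut). In form: [ax, ay, az, x, y, z, hand, ax, ay, az, x, y, z, hand, ...]. A call has 1 to 20 rows; each row is the pose to reach, as a shift and turn from the pose commanded when the call began, along the tool's axes at that moment; what a row does not reach only later rows make up. A row lasts 1/10 s, in which the tool goes at most 50 mm and 8.59 degrees, less where a joint would pass 70% of its speed; a pose out of reach is approached as far as the arm can. A call with a gripper value outside its range is refused whole. The fingers move at their own pace and stop on an object; the grip force is fixed at half the most. Time passes only in rows, so rows that repeat a pose let the fingers close. It gives the time, the measured TCP pose, the force, the opening and the grip force at its end, in the units of the state.
- robot.get_obs(): the state, without advancing time (a new reading comes with each control period).
- robot.snapshot(name): name is "scene" or "side" or "wrist"; returns a dict with "color" (480x640x3 uint8, red, green, blue), "range_z" (480x640 float32, m along the optical axis (not along the pixel's ray), 0 where there is no reading), "fx", "fy", "cx", "cy" (pixels), "T" (4x4, takes a point from camera to world coordinates); the wrist camera has in their place "T_tool_cam" (4x4, takes a point from camera to tool coordinates, whose origin is the TCP and whose axes are the flange's). Camera axes: x right, y down, z forward; pixel columns grow to the right and rows downward; lengths in m; the calibration is good to about 2 mm. A picture is of the moment at which its call begins: read the wrist's pose just before it.
- robot.close_job(): hands the job in; it is judged then, once.
The state is a dict: "time": time; "joint_positions": joint angles; "qvel": joint speeds; "joint_torque": joint torques, N m; "tool_pos": TCP position; "ee_rot": TCP orientation; "wrist_force": force on the tool from outside, world axes, zero at the start; "wrist_torque": the same for the moment, N m; "width": finger opening in m; "finger_force": force on a finger pad.
Only numpy, scipy, OpenCV 4.12 (cv2) and the standard library are available. Lean on these libraries where they do the work, as an engineer would, in place of code of your own. Each camera call takes 0.05 s, during which the arm holds its last target. There are 200 camera calls.

## Task

The wheel on the bench stand is to be pumped up next. With the fingertips push it round by its spokes until the valve is at the very bottom of the wheel, its stem pointing straight up at the axle; then press the brake pad at the left of the wheel firmly down until the brake grips and stays on, and take the hand away. The tyre is not seated yet, so keep off the tyre and the valve, and leave everything else on the bench where it is.

Things in the scene. Friction and masses are not known exactly. Their poses are not given: they have to be found in the camera images.
- stand: Fixed wheel stand, base 200x170x12 mm, post behind the wheel. Origin on the bench straight under the wheel's centre; x from the wheel back to the post, y to the left as one faces the wheel, z up. The wheel leans back 0.489 rad (28 degrees) about y: in this frame 'up the wheel' is (0.469, 0, 0.883) and the axle, front to back, is (0.883, 0, -0.469).
- axle (a point): Centre of the wheel, on the axle, in the mid-plane of the spokes, 165 mm above the bench; its axes are those of the stand. The hub has 27 mm radius and stands out 22 mm to the front, with washer and axle nut to 37 mm.
- wheel (a joint): Angle of the wheel in rad; 0 (or any multiple of 2 pi) with the valve at the very bottom, growing clockwise as seen from the robot (valve from the bottom to the left, to the top, to the right). It turns freely either way against a steady bearing drag (about 0.1 N m, so about 1.6 N at a spoke), stops soon when released and stays put.
- spoke (a point): Point on the axis of one of five equal straight white spokes, 60 mm from the axle; turns with the wheel. The spokes are 14 mm square, run from the hub (27 mm radius) to the rim (inside radius 92 mm) and lie 36, 108, 180, 252 and 324 degrees from the valve (this one at +36), so the valve is midway between two. Gaps are open right through; brake parts begin 35 mm behind the spokes.
- tyre: Black tyre on the rim, 290 mm outside diameter, 45 mm wide (22.5 mm to the front and to the back of the spokes' mid-plane), inside radius 100 mm. Origin at the centre of the wheel; turns with it. Not to be touched.
- valve: Brass valve stem with black cap, 8 to 13 mm thick, standing inward from the rim towards the axle, from 93.5 mm to 60 mm from the axle, in the mid-plane of the wheel. Origin at the centre of the wheel; turns with it. Not to be touched.
- valve_foot (a point): Foot of the valve stem at the rim, 93.5 mm from the axle; turns with the wheel. With the valve at the bottom it lies straight below the axle as seen from the front.
- brake (a joint): Brake lever in rad: 0 fully off, growing as the pad is pressed down; the shoe meets the brake disc on the hub at about 0.154. The lever is stiff (damped and friction-held: about 6 to 8 N at the pad moves it) and stays where it is left; pressed on against the disc with some 12 to 20 N it stays tight and locks the wheel.
- brake_pad (a point): Centre of the top face of the brake pad, a flat black plate 44x56 mm (along x and y of the stand) that points to the left of the wheel, 200 mm left of the axle, 68 mm behind and 25 mm above it when the brake is off; its top looks up, leaning back 28 degrees. Pressing it straight down by about 20 mm puts the brake on. The space above it is free.
- tyre_lever_1: Bystander, to be left alone: a flat black plastic tyre lever, 125x18x8 mm, lying on the bench in front of the stand, to the left. Origin at the centre of its underside.
- tyre_lever_2: Bystander, to be left alone: a second, like tyre lever, in front of the stand, to the right. Origin at the centre of its underside.
- screwdriver: Bystander, to be left alone: a cross-head screwdriver with a thick grip, 216x29x30 mm, lying beside the stand's right side. Origin at the centre of its underside.
- kraft_carton: Bystander, to be left alone: a brown carton, 56x88x34 mm, standing behind and to the left of the wheel, near or under the brake pad. Origin at the centre of its underside.
- white_carton_a: Bystander, to be left alone: a small white carton, 48x66x48 mm, to the left in front of the wheel. Origin at the centre of its underside.
- white_carton_b: Bystander, to be left alone: a small white carton, 48x66x48 mm, behind and to the right of the wheel. Origin at the centre of its underside.
- marker: Bystander, to be left alone: a felt marker, 12x140x12 mm, lying in front of the compartment case at the left. Origin at the centre of its underside.

How it is judged:
On the way:
1. with the brake still off, the wheel stands still with the valve at the very bottom (y of valve_foot in the frame of stand between -0.01 and 0.01 m and z of valve_foot in the frame of stand below 0.1 m and velocity of joint wheel between -0.05 and 0.05 rad/s and value of joint brake below 0.12 rad), for 0.3 s.
At the end, for the whole second after the job is handed in: The valve is at the bottom of the wheel (foot of the stem within 10 mm, about 6 degrees, of straight below the axle), the wheel is still, and the brake shoe bears on the disc with more than 4 N by itself (y of valve_foot in the frame of stand between -0.01 and 0.01 m and z of valve_foot in the frame of stand below 0.1 m and velocity of joint wheel between -0.05 and 0.05 rad/s and contact force between brake and wheel above 4 N and value of joint brake above 0.13 rad); the robot touches nothing.
It fails at once if the tyre or the valve is pushed by the robot (more than 3 N) (contact force between any of the arm, the fingers and tyre above 3 N or contact force between any of the arm, the fingers and valve above 3 N).
It fails at once if something else on the bench is shifted, lifted or carried (more than 15 mm) (distance of any of tyre_lever_1, tyre_lever_2, screwdriver, kraft_carton, white_carton_a, white_carton_b, marker from where it was at the start of the episode above 0.015 m).
It also fails if it takes over 67 s, if anything falls off the work surface, if the arm or the gripper's body presses on something with over 40 N, if the wrist force passes 120 N, or if a joint passes its speed limit or range.

## Working session

There is one attempt and no reset: what is moved stays moved. The work goes in short steps, Python scripts to look and compute and a tool call to move; the robot and the scene stay as the last step left them, time stands still between calls to the robot, and variables do not carry over. Pictures are saved under pics/ and viewed, at most 10 in all, crops included, and the job is handed in when it is done.

Besides the shell and the picture viewer there is one more tool, called after "Request:" as name(argument=value, ...), one argument or row to a line, values as JSON. arm_command: Moves the arm, as the interface text tells. Its arguments: {"type":"object","properties":{"targets":{"type":"array"}},"required":["targets"]}

```bash
mkdir -p pics; python3 - <<'E'
from bench import robot
import cv2,numpy as np
o=robot.get_obs();print(o['time'],o['tool_pos'],o['ee_rot'],o['width'])
for n in("scene","side"):
    s=robot.snapshot(n);cv2.imwrite(f"pics/{n}0.png",s['color'][:,:,::-1]);np.savez(f"{n}0.npz",**s)
    print(n,s['fx'],s['fy'],s['cx'],s['cy'],np.round(s['T'],3).tolist())
E
```

```text
0.0 [5.49459152e-01 2.44697820e-05 2.04324509e-01] [-3.13942908e+00 -1.97259116e-04  1.57073939e+00] 0.09410723299741935
scene 442.37970161635883 442.37970161635883 325.9352452323208 241.4951558256679 [[-0.788, -0.377, 0.486, 0.107], [-0.615, 0.484, -0.622, 0.523], [-0.0, -0.79, -0.613, 0.689], [0.0, 0.0, 0.0, 1.0]]
side 546.1777442459753 546.1777442459753 313.5635209708834 242.21160625330057 [[0.92, -0.219, 0.325, 0.153], [-0.392, -0.515, 0.762, -0.935], [0.001, -0.829, -0.56, 0.782], [0.0, 0.0, 0.0, 1.0]]
```

View pics/scene0.png

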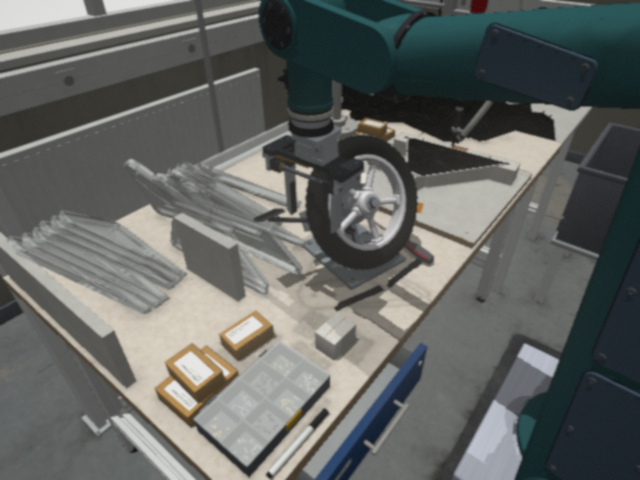

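View pics/side0.png

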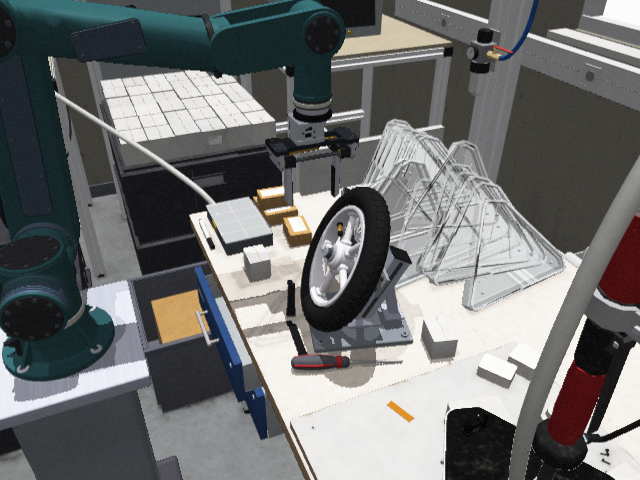

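The scene view shows the wheel around (362,203). In the side view it is at about (345,262), with the valve near its top at (340,228). I'll enlarge both.

```bash
python3 - <<'E'
import cv2,numpy as np
a=cv2.imread("pics/scene0.png")[120:280,290:440];b=cv2.imread("pics/side0.png")[180:340,285:435]
cv2.imwrite("pics/crop0.png",cv2.resize(np.hstack([a,b]),(800,427),interpolation=cv2.INTER_CUBIC))
for n,(r0,r1,c0,c1) in dict(scene=(130,275,300,425),side=(180,340,295,395)).items():
    s=np.load(n+"0.npz");z=s['range_z'];v,u=np.mgrid[r0:r1,c0:c1];z=z[r0:r1,c0:c1]
    P=np.stack([(u-s['cx'])/s['fx']*z,(v-s['cy'])/s['fy']*z,z],-1)@s['T'][:3,:3].T+s['T'][:3,3]
    c=s['color'][r0:r1,c0:c1].astype(int)
    m=(z>0)&(c.max(-1)<50)&(P[...,2]>.04)&(P[...,2]<.32)
    print(n,m.sum(),np.percentile(P[m],[1,5,50,95,99],axis=0).round(3).tolist())
    g=P[::12,::12];print(np.round(g[:, :],2).tolist() if 0 else '')
E
```

```text
scene 4467 [[0.458, -0.671, 0.056], [0.472, -0.602, 0.069], [0.554, -0.123, 0.173], [0.64, -0.03, 0.291], [0.68, 0.032, 0.312]]

side 5644 [[0.454, -0.308, 0.064], [0.461, -0.305, 0.078], [0.533, -0.252, 0.208], [0.596, -0.059, 0.291], [0.629, -0.009, 0.296]]
```

View pics/crop0.png

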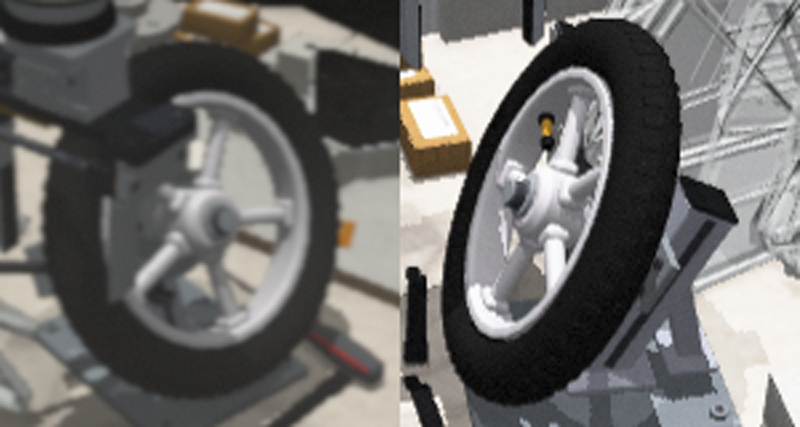

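The enlarged side view shows the valve (brass, with black ends) near side pixel (340,228), upper left as seen from the front. The hub nut is at about (329,252). Next I'll fit the torus geometry and cast the valve ray onto the mid-plane.

```bash
cat > h.py <<'E'
import numpy as np
def frame(p):  # center x,y, yaw -> C, axes: n(front->back), left, up-the-wheel
    x,y,w=p;c,s=np.cos(w),np.sin(w);R=np.array([[c,-s,0],[s,c,0],[0,0,1]])
    return np.array([x,y,.165]),R@[.883,0,-.469],R@[0,1,0],R@[.469,0,.883]
def ray(s,u,v):
    d=s['T'][:3,:3]@[(u-s['cx'])/s['fx'],(v-s['cy'])/s['fy'],1];return s['T'][:3,3],d
def onplane(s,u,v,C,n):
    o,d=ray(s,u,v);return o+d*((C-o)@n)/(d@n)
E
python3 - <<'E'
from h import *
from scipy.optimize import least_squares
pts=[]
for n,(r0,r1,c0,c1) in dict(scene=(130,275,300,425),side=(180,340,295,395)).items():
    s=np.load(n+"0.npz");z=s['range_z'];v,u=np.mgrid[r0:r1,c0:c1];z=z[r0:r1,c0:c1]
    P=np.stack([(u-s['cx'])/s['fx']*z,(v-s['cy'])/s['fy']*z,z],-1)@s['T'][:3,:3].T+s['T'][:3,3]
    c=s['color'][r0:r1,c0:c1].astype(int)
    m=(z>0)&(c.max(-1)<50)&(P[...,2]>.03)&(P[...,2]<.31)&(P[...,1]>-.33)&(P[...,1]<.02)
    pts.append(P[m])
def f(p,Q):
    C,n,l,up=frame(p);d=Q-C;h=d@n;r=np.hypot(d@l,d@up);return np.hypot(r-.1225,h)-.0225
for Q in(pts[0],pts[1],np.vstack(pts)):
    r=least_squares(f,[.54,-.16,0],args=(Q,),loss='soft_l1',f_scale=.003);print(r.x,np.median(abs(f(r.x,Q))))
p=r.x;np.save('p.npy',p);C,n,l,up=frame(p)
s=np.load('side0.npz')
def ang(u,v,h=0):
    q=onplane(s,u,v,C+n*h,n)-C;a,b=q@l,q@up
    return np.round([np.hypot(a,b),np.degrees(np.arctan2(a,-b))],3)  # clockwise from bottom
print('valve',ang(340,228),ang(340.1,234),ang(339.7,223))
print('nut',ang(329,252,-.037))
for q in [(355,228),(361,246),(347,272),(331,268+8),(322,250)]:print(q,ang(*q))
E
```

```text
[ 0.52257309 -0.15071549 -0.07355626] 0.0053819272981726896
[ 0.51997818 -0.1917433  -0.39876854] 0.007026012615668419
[ 0.52037645 -0.16484287 -0.0753749 ] 0.0048169216691448784
valve [6.30000e-02 1.52522e+02] [5.20000e-02 1.58728e+02] [7.30000e-02 1.48207e+02]
nut [ 4.4000e-02 -1.3306e+02]
(355, 228) [ 8.40000e-02 -1.70506e+02]
(361, 246) [ 9.10000e-02 -1.40826e+02]
(347, 272) [ 6.20000e-02 -1.03007e+02]
(331, 276) [ 3.2000e-02 -4.6899e+01]
(322, 250) [4.7000e-02 8.0308e+01]
```

Request:
arm_command(
  targets=[0,0,0,0,-20,-50,1,0,0,0,0,-50,-100,1,-8,0,0,-30,-90,-130,1,-16,0,0,-65,-130,-150,1,-24,0,0,-100,-170,-160,1,-32,0,0,-130,-190,-160,1,-40,0,0,-160,-200,-160,1,-45,0,0,-160,-200,-160,1,-45,0,0,-160,-200,-160,1,-45,0,0,-160,-200,-160,1],
)

```text
time: 1.1
tool_pos: [0.3477, -0.1672, 0.362]
ee_rot: [2.359, -0.007, 1.554]
wrist_force: [0.2, -0.4, 0.6]
width: 0.0172
finger_force: 0.0
```

```bash
python3 - <<'E'
from bench import robot
import cv2,numpy as np
from scipy.spatial.transform import Rotation as R
o=robot.get_obs();print(o['time'],o['tool_pos'],o['ee_rot'],o['width'],o['joint_positions'])
s=robot.snapshot("wrist");print(np.round(s['T_tool_cam'],3).tolist())
T=np.eye(4);T[:3,:3]=R.from_euler('xyz',o['ee_rot']).as_matrix();T[:3,3]=o['tool_pos']
s['T']=T@s['T_tool_cam'];np.savez("wrist1.npz",**s);cv2.imwrite("pics/w1.png",s['color'][:,:,::-1])
E
```

```text
1.1 [ 0.34765955 -0.1672359   0.3619745 ] [ 2.3590743  -0.00693409  1.55370014] 0.01724429951100697 [-1.32097765 -0.75640203  1.86759848  0.76069256  1.72353132 -1.05834075]
[[-0.001, -0.973, -0.231, 0.066], [1.0, -0.0, -0.002, 0.0], [0.001, -0.231, 0.973, -0.179], [0.0, 0.0, 0.0, 1.0]]
```

View pics/w1.png

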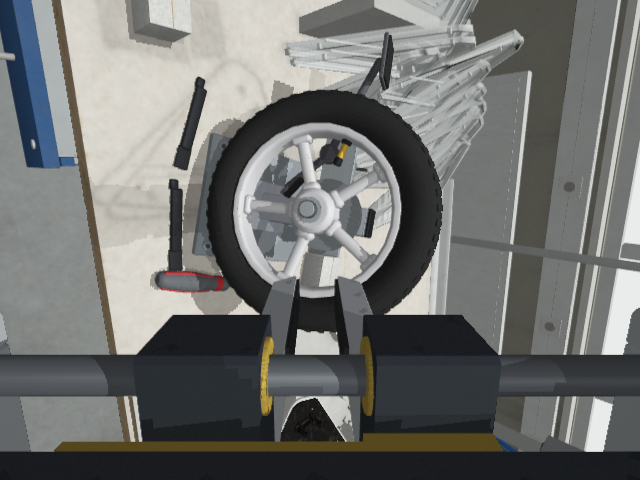

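The wrist view gives a clear front view. The nut is at (309,209), the tyre spans roughly (207..441, 92..330), the valve is at about (343,150), and spoke ends are at (306,140), (372,186), (365,252), (287,275) and (245,205).

```bash
python3 - <<'E'
from h import *
from scipy.optimize import least_squares
s=np.load('wrist1.npz');z=s['range_z'];v,u=np.mgrid[80:310,195:450];z=z[80:310,195:450]
P=np.stack([(u-s['cx'])/s['fx']*z,(v-s['cy'])/s['fy']*z,z],-1)@s['T'][:3,:3].T+s['T'][:3,3]
c=s['color'][80:310,195:450].astype(int)
rr=np.hypot(u-322,v-212);m=(z>0)&(c.max(-1)<60)&(rr>85)&(rr<113)&(v<275)
Q=P[m];print(m.sum(),Q.min(0),Q.max(0))
def f(p):
    C,n,l,up=frame(p[:3]);d=Q-C;h=d@n;r=np.hypot(d@l,d@up);return np.hypot(r-.1225,h)-.0225
r=least_squares(f,[.54,-.16,0],loss='cauchy',f_scale=.002);print(r.x,np.median(abs(f(r.x))))
p=r.x
C,n,l,up=frame(p)
nq=onplane(s,309,209,C-n*.037,n)-C;print('nut',nq@l,nq@up, 'depth pt',(P[209-80,309-195]-C)@np.array([n,l,up]).T)
def ang(u,v,h=0):
    q=onplane(s,u,v,C+n*h,n)-C;a,b=q@l,q@up
    return np.round([np.hypot(a,b),np.degrees(np.arctan2(a,-b))],3)
print('valve',ang(343,150))
for q in [(306,150),(360,193),(355,244),(291,265),(258,206)]:print(q,ang(*q))
np.save('p.npy',p);print(s['fx'])
# white hub/spoke plane check
S=[onplane(s,*q,C,n) for q in [(306,150),(360,193),(355,244),(291,265),(258,206)]]
print((np.mean(S,0)-C)@np.array([n,l,up]).T)
E
```

```text
11186 [ 0.45366376 -0.24161787  0.0546369 ] [ 0.59802002 -0.03840755  0.29520729]
[ 0.54097577 -0.16701123 -0.26685312] 0.0005361434557090913
nut 0.0002810877610238313 0.0034483403190627747 depth pt [-0.03684509  0.00028794  0.0034021 ]
valve [8.00000e-02 1.05055e+02]
(306, 150) [ 0.077 70.837]
(360, 193) [5.80000e-02 1.49125e+02]
(355, 244) [ 6.20000e-02 -1.51292e+02]
(291, 265) [ 7.2000e-02 -7.4412e+01]
(258, 206) [ 0.076 -3.242]
377.9428288615737
[-1.18780122e-16 -3.04988444e-04 -3.21532022e-03]
```

```bash
cat >> h.py <<'E'
from scipy.spatial.transform import Rotation as Ro
def target(th,r,h,e=36):
    C,n,l,up=frame(np.load('p.npy'));th=np.radians(th)
    t=C+n*h+l*r*np.sin(th)-up*r*np.cos(th)
    f=np.cross(l,[0,0,1.]);e=np.radians(e);z=f*np.cos(e)-np.array([0,0,1])*np.sin(e)
    return t,np.c_[l,np.cross(z,l),z]
def rel(o,tgt):
    t,R=tgt;R0=Ro.from_euler('xyz',o['ee_rot']).as_matrix()
    return np.round(np.r_[np.degrees(Ro.from_matrix(R0.T@R).as_rotvec()),1000*R0.T@(t-o['tool_pos'])],1).tolist()
def polar(q):
    C,n,l,up=frame(np.load('p.npy'));d=q-C;a,b=d@l,d@up
    return np.round([np.degrees(np.arctan2(a,-b))%360,1000*np.hypot(a,b),1000*(d@n)],1)
E
python3 - <<'E'
from bench import robot
from h import *
o=robot.get_obs();print(o['tool_pos'],o['width'],polar(o['tool_pos']))
t=target(250,60,-70);print(t[0],rel(o,t))
E
```

```text
[ 0.34895988 -0.16478007  0.36363287] 0.01308702433431859 [ 208.8  100.7 -257.2]
[-64.66515734 -40.791784    51.11522719] [-9.2, -11.4, 9.3, -41046.3, -9870.7, -81675.5]
```

```bash
sed -i 's/t=C+n\*h+l/r,h=r\/1e3,h\/1e3;t=C+n*h+l/' h.py; python3 - <<'E'
from bench import robot
from h import *
o=robot.get_obs()
t=target(250,60,-70);print(t[0],rel(o,t))
E
```

```text
[ 0.47576964 -0.20763601  0.21595023] [-9.2, -11.4, 9.3, -42.3, -13.7, 194.3]
```

Request:
arm_command(
  targets=[-3,-4,3,-12,-4,45,1,-6,-8,6,-22,-8,90,1,-9,-11.4,9.3,-32,-11,135,1,-9,-11.4,9.3,-42,-14,175,1,-9,-11.4,9.3,-42,-14,194,1,-9,-11.4,9.3,-42,-14,194,1,-9,-11.4,9.3,-42,-14,194,1],
)

```text
time: 1.85
tool_pos: [0.4801, -0.2003, 0.2204]
ee_rot: [2.198, 0.005, 1.323]
wrist_force: [0.3, 0.3, -0.1]
width: 0.0006
finger_force: 0.0
```

```bash
python3 - <<'E'
from bench import robot
from h import *
o=robot.get_obs();print(o['time'],o['tool_pos'],o['width'],o['wrist_force'],o['joint_positions'],polar(o['tool_pos']))
print(rel(o,target(250,60,-70)))
for a in((250,60,-30),(250,60,15)): print(rel(o,target(*a)))
E
```

```text
1.85 [ 0.48007061 -0.20029231  0.22044991] 0.0005726633604071729 [ 0.3320571   0.25633602 -0.05670682] [-0.79862541 -0.63518821  2.18046856  0.60859905  0.82741695 -0.79013157] [242.1  54.5 -70.1]
[0.1, -0.7, 0.9, -8.2, -5.1, 0.7]
[0.1, -0.7, 0.9, -8.7, 0.4, 40.4]
[0.1, -0.7, 0.9, -9.3, 6.7, 84.9]
```

Request:
arm_command(
  targets=[0,0,0,-8,0,20,1,0,0,0,-8,0,40,1,0,0,0,-8,3,60,1,0,0,0,-8,6,85,1,0,0,0,-8,6,85,1,0,0,0,-8,6,85,1],
)

```text
time: 2.45
tool_pos: [0.5468, -0.2295, 0.1759]
ee_rot: [2.197, 0.006, 1.317]
wrist_force: [-0.2, -0.2, 0.2]
width: 0.0005
finger_force: 0.0
```

```bash
python3 - <<'E'
from bench import robot
from h import *
o=robot.get_obs();print(o['time'],o['wrist_force'],polar(o['tool_pos']))
for a in range(250,115,-10): print(a,rel(o,target(a,60,15))[3:])
E
```

```text
2.45 [-0.24132031 -0.23920835  0.21731517] [251.2  62.1  14.4]
250 [2.4, 0.6, 0.5]
240 [6.7, 10.0, -0.8]
230 [12.6, 18.6, -1.9]
220 [19.9, 26.0, -2.8]
210 [28.4, 32.1, -3.6]
200 [37.8, 36.5, -4.1]
190 [47.9, 39.3, -4.4]
180 [58.3, 40.4, -4.5]
170 [68.7, 39.6, -4.3]
160 [78.9, 37.0, -3.9]
150 [88.4, 32.8, -3.2]
140 [97.0, 26.9, -2.3]
130 [104.5, 19.7, -1.2]
120 [110.6, 11.3, -0.0]
```

Request:
arm_command(
  targets=[0,0,0,4,5,0,1,0,0,0,7,10,-1,1,0,0,0,10,14,-1,1,0,0,0,13,18,-2,1,0,0,0,16,22,-2,1,0,0,0,20,26,-3,1,0,0,0,24,29,-3,1,0,0,0,28,32,-4,1,0,0,0,33,34,-4,1,0,0,0,38,36,-4,1,0,0,0,43,38,-4,1,0,0,0,48,39,-4,1,0,0,0,53,40,-4,1,0,0,0,58,40,-4,1,0,0,0,63,40,-4,1,0,0,0,68,39,-4,1,0,0,0,68,39,-4,1],
)

```text
time: 4.15
tool_pos: [0.5826, -0.1674, 0.2073]
ee_rot: [2.199, 0.004, 1.317]
wrist_force: [-0.0, -0.4, -0.5]
width: 0.0005
finger_force: 0.0
```

```bash
python3 - <<'E'
from bench import robot
from h import *
import cv2
o=robot.get_obs();print(o['time'],o['wrist_force'],polar(o['tool_pos']))
ims=[]
s=robot.snapshot("wrist");o=robot.get_obs()
T=np.eye(4);T[:3,:3]=Ro.from_euler('xyz',o['ee_rot']).as_matrix();T[:3,3]=o['tool_pos']
s['T']=T@s['T_tool_cam'];np.savez("w2.npz",**s);a=s['color'][:,:,::-1]
s=robot.snapshot("side");np.savez("s2.npz",**s);b=cv2.resize(s['color'][170:350,285:435,::-1],(400,480))
cv2.imwrite("pics/w2.png",np.hstack([cv2.resize(a,(400,300)),cv2.resize(b,(250,300))]))
for a in range(170,115,-5): print(a,rel(o,target(a,60,15))[3:])
E
```

```text
4.15 [-0.02809182 -0.43621736 -0.49820137] [169.3  57.2  15.7]
170 [0.0, 2.7, -1.1]
165 [5.2, 1.6, -0.9]
160 [10.2, 0.1, -0.6]
155 [15.0, -1.8, -0.3]
150 [19.7, -4.2, 0.1]
145 [24.1, -6.9, 0.5]
140 [28.3, -10.0, 1.0]
135 [32.2, -13.5, 1.5]
130 [35.8, -17.3, 2.1]
125 [39.0, -21.4, 2.7]
120 [41.8, -25.7, 3.3]
```

View pics/w2.png

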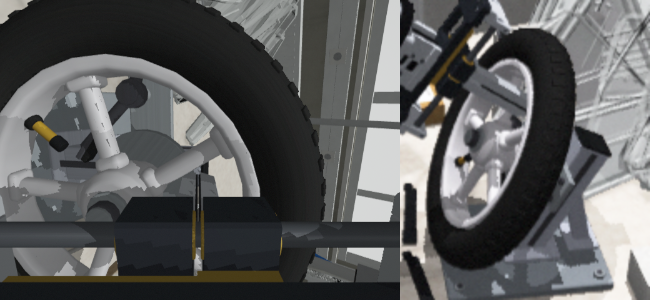

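The wheel has turned. In the full wrist image the valve is at about (72,205), one spoke at (152,190), and the pushed spoke at about (300,245). I'll measure by brass colour.

```bash
cat >> h.py <<'E'
def valve(s):
    import cv2
    c=s['color'];hsv=cv2.cvtColor(c,cv2.COLOR_RGB2HSV)
    m=cv2.inRange(hsv,(15,130,90),(32,255,255));m[330:]=0
    k,lab,st,ce=cv2.connectedComponentsWithStats(m)
    C,n,l,up=frame(np.load('p.npy'))
    return [(int(st[i,4]),np.round(ce[i]).tolist(),polar(onplane(s,*ce[i],C,n)).tolist()) for i in range(1,k) if st[i,4]>15]
E
python3 - <<'E'
from h import *
s=dict(np.load('w2.npz'));C,n,l,up=frame(np.load('p.npy'))
print(valve(s))
for q in((152,190),(300,245)):print(polar(onplane(s,*q,C-n*.007,n)))
s=dict(np.load('wrist1.npz'));print(valve(s))
E
```

```text
[(596, [70.0, 209.0], [40.1, 79.9, 0.0])]
[77.4 63.3 -7. ]
[142.6  65.6  -7. ]
[(88, [342.0, 151.0], [104.7, 78.9, -0.0])]
```

Request:
arm_command(
  targets=[0,0,0,5,1,-1,1,0,0,0,10,0,-1,1,0,0,0,15,-2,0,1,0,0,0,20,-4,0,1,0,0,0,24,-7,0,1,0,0,0,28,-10,1,1,0,0,0,31,-12,1,1,0,0,0,33,-14,2,1,0,0,0,33,-14,2,1,0,0,0,33,-14,2,1],
)

```text
time: 5.25
tool_pos: [0.5842, -0.1346, 0.1941]
ee_rot: [2.2, 0.004, 1.316]
wrist_force: [-0.4, 0.6, -0.1]
width: 0.0002
finger_force: 0.0
```

```bash
cat > look.py <<'E'
from bench import robot
from h import *
import sys
o=robot.get_obs();s=robot.snapshot("wrist");o=robot.get_obs()
T=np.eye(4);T[:3,:3]=Ro.from_euler('xyz',o['ee_rot']).as_matrix();T[:3,3]=o['tool_pos']
s['T']=T@s['T_tool_cam'];np.savez("w.npz",**s)
print(o['time'],o['wrist_force'],polar(o['tool_pos']),valve(s))
for a in sys.argv[1:]: print(a,rel(o,target(float(a),60,15))[3:])
E
python3 look.py 135 133 131 129 127 125 123 120
```

```text
5.3 [-0.30715737 -0.88627586  0.54971772] [134.1  59.2  15.6] []
135 [-0.1, 1.1, -0.7]
133 [1.3, -0.4, -0.5]
131 [2.8, -1.9, -0.3]
129 [4.1, -3.5, -0.1]
127 [5.4, -5.1, 0.2]
125 [6.7, -6.8, 0.4]
123 [7.9, -8.5, 0.7]
120 [9.5, -11.1, 1.1]
```

```bash
python3 - <<'E'
from bench import robot
from h import *
import cv2
s=robot.snapshot("side");print([v for v in valve(s) if v[2][1]<110])
w=cv2.resize(np.load('w.npz')['color'][:,:,::-1],(400,300))
cv2.imwrite('pics/w3.png',np.hstack([w,cv2.resize(s['color'][170:350,285:435,::-1],(250,300))]))
E
```

```text
[(19, [321.0, 285.0], [8.6, 82.7, -0.0])]
```

View pics/w3.png

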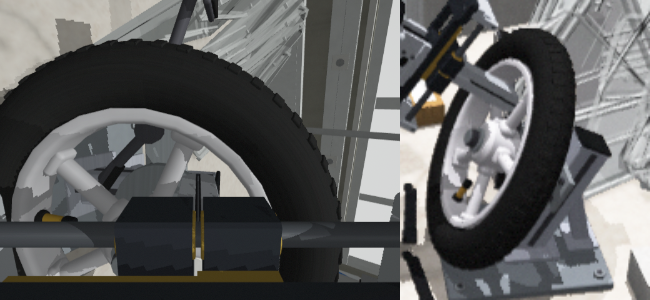

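The valve is visible at wrist pixel (72,347), just below my mask cutoff. Spokes are at (120,296) and (288,256). The side camera gives a valve angle of about 8.6°.

```bash
sed -i 's/m\[330:\]=0/m[365:]=0/' h.py; python3 - <<'E'
from h import *
s=dict(np.load('w.npz'));C,n,l,up=frame(np.load('p.npy'))
print([v for v in valve(s) if v[2][1]<110])
for q in((120,296),(288,256)):print(polar(onplane(s,*q,C-n*.007,n)))
E
```

```text
[(243, [81.0, 349.0], [6.6, 81.7, -0.0])]
[41.  66.3 -7. ]
[115.4  74.1  -7. ]
```

Request:
arm_command(
  targets=[0,0,0,2,-2,0,1,0,0,0,3,-3,0,1,0,0,0,4,-4,0,1,0,0,0,5,-5,0,1,0,0,0,5,-5,0,1,0,0,0,5,-5,0,1],
)

```text
time: 5.95
tool_pos: [0.5826, -0.1293, 0.1903]
ee_rot: [2.199, 0.005, 1.316]
wrist_force: [0.3, -0.8, 0.8]
width: 0.0004
finger_force: 0.5
```

```bash
python3 look.py 128 127 126 125 124 ; python3 - <<'E'
from bench import robot
from h import *
s=robot.snapshot("side");print([v for v in valve(s) if v[2][1]<110])
o=robot.get_obs();print(rel(o,target(128,60,-100))[3:])
E
```

```text
6.0 [ 0.70611955 -1.26210667  0.58384531] [127.7  59.9  14.8] []
128 [-0.1, 0.4, 0.1]
127 [0.5, -0.5, 0.3]
126 [1.2, -1.3, 0.4]
125 [1.8, -2.1, 0.5]
124 [2.4, -3.0, 0.6]
[(21, [322.0, 287.0], [4.0, 82.9, -0.0])]
[0.8, -15.7, -113.7]
```

Request:
arm_command(
  targets=[0,0,0,-4,4,0,1,0,0,0,-4,2,-25,1,0,0,0,-4,-4,-60,1,0,0,0,-4,-10,-105,1,0,0,0,-4,-10,-150,1,0,0,0,-4,-10,-190,1,0,0,0,-4,-10,-190,1],
)

```text
time: 6.75
tool_pos: [0.4758, -0.0984, 0.301]
ee_rot: [2.222, 0.009, 1.311]
wrist_force: [1.0, 0.1, 0.7]
width: 0.0005
finger_force: 0.0
```

```bash
python3 look.py 128; python3 - <<'E'
import cv2,numpy as np
cv2.imwrite('pics/w4.png',np.load('w.npz')['color'][:,:,::-1])
E
```

```text
6.8 [-0.29496664 -0.49964964  0.70506026] [ 148.8   94.8 -135. ] [(133, [169.0, 280.0], [1.0, 81.7, 0.0])]
128 [-1.6, -19.1, 155.2]
```

View pics/w4.png

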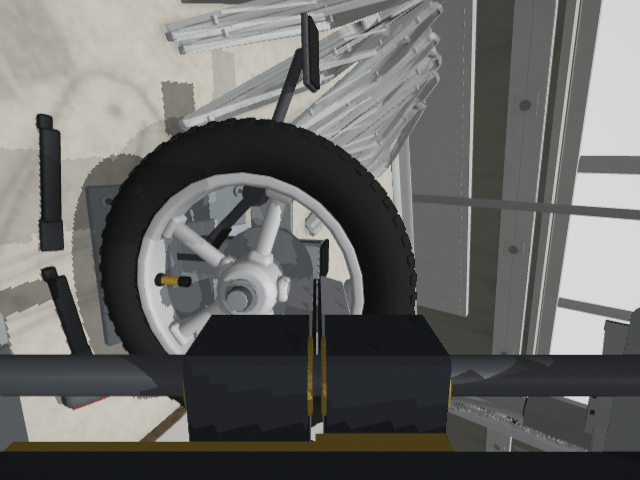

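From this front view the valve is at (169,280), pointing at the hub (240,295), at 1.0°, well within tolerance. The brake pad is visible at (311,50). I'll locate it and check how clear the space around it is.

```bash
python3 - <<'E'
from h import *
p=np.load('p.npy');C,n,l,up=frame(p);f=np.cross(l,[0,0,1.]);B=np.array([f,l,[0,0,1]])
for name in('w.npz','side0.npz','wrist1.npz'):
    s=np.load(name);z=s['range_z'];v,u=np.mgrid[0:480,0:640]
    P=np.stack([(u-s['cx'])/s['fx']*z,(v-s['cy'])/s['fy']*z,z],-1)@s['T'][:3,:3].T+s['T'][:3,3]
    L=(P-C)@B.T
    if name!='side0.npz':
        m=(z>0)&(abs(L[...,1]-.2)<.05)&(abs(L[...,0]-.068)<.05)&(abs(L[...,2]-.02)<.04)&(s['color'].max(-1)<60)
        print(name,m.sum(),np.percentile(L[m],[2,50,98],axis=0).round(3).tolist(),'px',np.median(u[m]),np.median(v[m]))
    k=(z>0)&(L[...,1]>.12)&(L[...,1]<.28)&(L[...,0]>.05)&(L[...,0]<.3)&(L[...,2]>.05)&(L[...,2]<.25)
    print('obst',k.sum(),np.percentile(L[k],[0,5,50],axis=0).round(3).tolist() if k.any() else '')
def padt(dz,e=78):
    t=C+f*.068+l*.203+np.array([0,0,.025+dz]);return t,target(0,60,0,e)[1]
from bench import robot
o=robot.get_obs();print(padt(0)[0])
for d in(.08,.01):print(rel(o,padt(d)))
E
```

```text
w.npz 1373 [[0.042, 0.157, -0.009], [0.051, 0.193, 0.018], [0.077, 0.226, 0.029]] px 306.0 65.0
obst 0 
obst 32 [[0.05, 0.149, 0.162], [0.05, 0.15, 0.163], [0.052, 0.152, 0.172]]
wrist1.npz 513 [[0.043, 0.17, -0.003], [0.053, 0.192, 0.02], [0.076, 0.225, 0.03]] px 385.0 68.0
obst 0 
[0.66009949 0.01087227 0.19      ]
[40.6, 0.2, 0.6, 153.1, 68.5, 136.7]
[40.6, 0.2, 0.6, 153.7, 12.9, 179.2]
```

Request:
arm_command(
  targets=[0,0,0,45,0,-10,1,8,0,0,90,0,-10,1,16,0,0,130,10,0,1,24,0,0,153,25,20,1,32,0,0,153,40,60,1,40,0,0,153,55,100,1,40.5,0,0.5,153,68,137,1,40.5,0,0.5,153,68,137,1,40.5,0,0.5,153,68,137,1],
)

```text
time: 7.7
tool_pos: [0.659, 0.0103, 0.2611]
ee_rot: [2.942, 0.005, 1.303]
wrist_force: [-0.7, -0.5, 1.0]
width: 0.0004
finger_force: 0.0
```

```bash
cat > pad.py <<'E'
from h import *
from bench import robot
p=np.load('p.npy');C,n,l,up=frame(p);f=np.cross(l,[0,0,1.]);B=np.array([f,l,[0,0,1]])
o=robot.get_obs();print(o['time'],o['wrist_force'],'stand xyz rel axle',((o['tool_pos']-C)@B.T).round(4),o['joint_positions'].round(2))
for d in(.03,.01,0,-.01,-.02,-.03,-.04):
    t=C+f*.068+l*.203+np.array([0,0,.025+d]);print(d,rel(o,(t,target(0,60,0,78)[1])))
s=robot.snapshot("side");print([v for v in valve(s) if v[2][1]<110])
E
python3 pad.py
```

```text
7.7 [-0.65411858 -0.46307974  0.95974617] stand xyz rel axle [0.0671 0.2022 0.0961] [-0.04  0.18  1.17 -0.05  1.6   0.22]
0.03 [-0.5, 0.3, 0.0, 1.0, -7.2, 40.4]
0.01 [-0.5, 0.3, 0.0, 1.1, -11.2, 60.0]
0 [-0.5, 0.3, 0.0, 1.2, -13.2, 69.8]
-0.01 [-0.5, 0.3, 0.0, 1.2, -15.2, 79.6]
-0.02 [-0.5, 0.3, 0.0, 1.3, -17.2, 89.4]
-0.03 [-0.5, 0.3, 0.0, 1.3, -19.1, 99.2]
-0.04 [-0.5, 0.3, 0.0, 1.4, -21.1, 109.0]
[(19, [322.0, 288.0], [3.5, 82.8, -0.0])]
```

Request:
arm_command(
  targets=[0,0,0,1,-7,40,1,0,0,0,1,-11,60,1,0,0,0,1,-13,70,1,0,0,0,1,-14,75,1,0,0,0,1,-15,80,1,0,0,0,1,-16,84,1,0,0,0,1,-16,84,1],
)

```text
time: 8.45
tool_pos: [0.6626, 0.0114, 0.184]
ee_rot: [2.928, 0.002, 1.304]
wrist_force: [-0.2, 0.2, 4.2]
width: 0.0002
finger_force: 1.6
```

```bash
python3 pad.py
```

```text
8.45 [-0.17596118  0.16182952  4.1551604 ] stand xyz rel axle [0.0703 0.2041 0.019 ] [-0.04  0.19  1.32 -0.05  1.43  0.23]
0.03 [0.3, 0.1, 0.0, -1.2, 5.4, -35.7]
0.01 [0.3, 0.1, 0.0, -1.2, 1.1, -16.1]
0 [0.3, 0.1, 0.0, -1.2, -1.0, -6.4]
-0.01 [0.3, 0.1, 0.0, -1.1, -3.1, 3.4]
-0.02 [0.3, 0.1, 0.0, -1.1, -5.2, 13.2]
-0.03 [0.3, 0.1, 0.0, -1.1, -7.4, 22.9]
-0.04 [0.3, 0.1, 0.0, -1.1, -9.5, 32.7]
[(20, [322.0, 288.0], [3.3, 82.4, -0.0])]
```

Request:
arm_command(
  targets=[0,0,0,0,-0.5,3,1,0,0,0,0,-1,6,1,0,0,0,0,-2,9,1,0,0,0,0,-2,9,1,0,0,0,0,-2,9,1],
)

```text
time: 9.0
tool_pos: [0.6635, 0.0125, 0.1755]
ee_rot: [2.926, -0.001, 1.305]
wrist_force: [-0.7, 4.5, 7.6]
width: 0.0006
finger_force: 3.3
```

Request:
arm_command(
  targets=[0,0,0,0,-0.5,2,1,0,0,0,0,-1,4,1,0,0,0,0,-1,4,1,0,0,0,0,-1,4,1],
)

```text
time: 9.4
tool_pos: [0.6635, 0.0129, 0.1717]
ee_rot: [2.926, -0.002, 1.305]
wrist_force: [0.3, 4.5, 8.7]
width: 0.0002
finger_force: 3.6
```

Request:
arm_command(
  targets=[0,0,0,0,-0.5,3,1,0,0,0,0,-1,6,1,0,0,0,0,-1,6,1,0,0,0,0,-1,6,1],
)

```text
time: 9.8
tool_pos: [0.6652, 0.0124, 0.1689]
ee_rot: [2.92, -0.002, 1.305]
wrist_force: [-0.1, 4.3, 14.3]
width: 0.0006
finger_force: 6.1
```

Request:
arm_command(
  targets=[0,0,0,0,-0.5,2,1,0,0,0,0,-1,4,1,0,0,0,0,-1,4,1,0,0,0,0,-1,4,1],
)

```text
time: 10.2
tool_pos: [0.6663, 0.0121, 0.1679]
ee_rot: [2.915, -0.003, 1.305]
wrist_force: [-1.9, 3.0, 20.1]
width: 0.0004
finger_force: 8.4
```

Request:
arm_command(
  targets=[0,0,0,0,-0.5,2,1,0,0,0,0,-0.5,3,1,0,0,0,0,-0.5,3,1,0,0,0,0,-0.5,3,1,0,0,0,0,-0.5,3,1,0,0,0,0,-0.5,3,1],
)

```text
time: 10.8
tool_pos: [0.6677, 0.0119, 0.167]
ee_rot: [2.911, -0.003, 1.305]
wrist_force: [-2.1, 3.9, 23.5]
width: 0.0005
finger_force: 9.9
```

Request:
arm_command(
  targets=[0,0,0,0,1,-6,1,0,0,0,0,3,-15,1,0,0,0,0,8,-40,1,0,0,0,0,16,-80,1,0,0,0,10,26,-130,1,-8,0,0,0,0,-150,1,-16,0,0,0,-40,-150,1,-24,0,0,-20,-80,-150,1,-32,0,0,-50,-120,-150,1,-36,0,0,-70,-160,-150,1,-36,0,0,-70,-190,-150,1,-36,0,0,-70,-190,-150,1,-36,0,0,-70,-190,-150,1],
)

```text
time: 12.1
tool_pos: [0.4442, 0.0051, 0.2635]
ee_rot: [2.309, 0.008, 1.3]
wrist_force: [-0.0, 0.4, 0.8]
width: 0.0003
finger_force: 0.0
```

```bash
python3 look.py; python3 - <<'E'
import cv2,numpy as np
cv2.imwrite('pics/w5.png',np.load('w.npz')['color'][:,:,::-1])
from h import *
p=np.load('p.npy');C,n,l,up=frame(p);f=np.cross(l,[0,0,1.]);B=np.array([f,l,[0,0,1]])
s=np.load('w.npz');z=s['range_z'];v,u=np.mgrid[0:480,0:640]
P=np.stack([(u-s['cx'])/s['fx']*z,(v-s['cy'])/s['fy']*z,z],-1)@s['T'][:3,:3].T+s['T'][:3,3];L=(P-C)@B.T
m=(z>0)&(abs(L[...,1]-.2)<.05)&(abs(L[...,0]-.068)<.05)&(abs(L[...,2]-.01)<.05)&(s['color'].max(-1)<60)
print(m.sum(),np.percentile(L[m],[2,50,98],axis=0).round(3).tolist())
E
```

```text
12.15 [1.02219063 0.28284214 0.49692255] [  99.5  142.4 -169. ] [(96, [310.0, 353.0], [16.0, 27.5, -0.0]), (36, [324.0, 359.0], [11.9, 11.8, 0.0])]
747 [[0.035, 0.156, -0.015], [0.045, 0.2, 0.001], [0.067, 0.232, 0.02]]
```

View pics/w5.png

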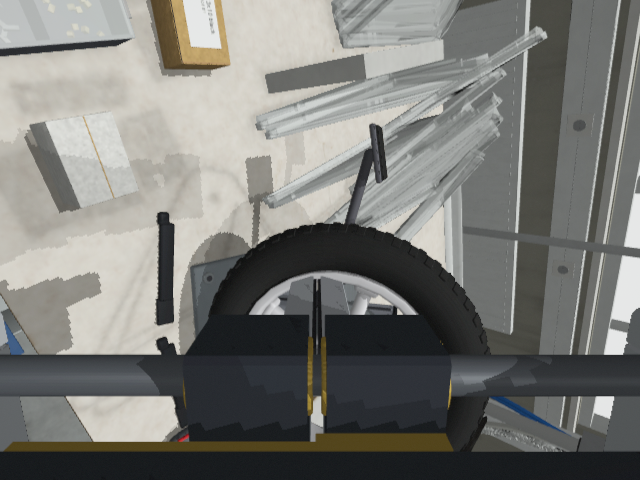

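The pad at (378,153) stays down, about 17 mm lower than before, and the hand is clear of everything. I'll check from the side camera that the valve hasn't moved, then hand in.

```bash
python3 - <<'E'
from bench import robot
from h import *
s=robot.snapshot("side");r=[v for v in valve(s) if v[2][1]<110];print(r)
a=[v[2][0] for v in r if v[2][1]>75]
if a and a[0]<5: print(robot.close_job())
E
```

```text
[(20, [322.0, 288.0], [3.3, 82.4, -0.0])]
the job is handed in; nothing more can be done
None
```

The job is handed in at about 12 s of the 67 s allowed: the valve measured about 1° from the very bottom (limit 6°), and the brake was pressed on with about 23 N and the pad stayed down when the hand was taken away, but I could not measure the shoe's own grip and saw no verdict.

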